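Check the hinge gap of the tilt-out bin

ROBOT

A 6-joint arm with a two-finger parallel gripper is mounted at the origin on the work surface. World frame = base frame: x ahead of the robot, y to its left, z up, the work surface at z = 0. Lengths are in m, angles in degrees, forces in N, time in s.
With the tool pointing down it reaches from about 0.35 to 0.875 m from the base axis. Payload 4.2 kg.
Tool frame: the origin (TCP) lies on the front face of the gripper's body, between the roots of the fingers; the fingertips stand 70 mm ahead of it and the grasp point (between the pads) lies 51 mm ahead of it; x points along the fingers, y is the direction in which the jaws open and shut, and the axes are right-handed (so a half turn about x gives the same grasp; the last joint's range is limited). The gripper opens to 87 mm and grips with 3 to 60 N. Pads are 19 mm wide; open, the fingers measure 117 mm over their backs; the gripper's body (75 mm by 190 mm) begins 51 mm behind the grasp point.
Start: joints at [86.265, 22.042, 0.453, 0, -68.411, -14.817], TCP at [0.199, 0.593, 0.292] pointing down, gripper open.
Joint ranges: [-179.83, 179.83], [-69.29, 118.12], [-61.27, 80.66], [-181.25, 117.63], [-171.15, -9.14], [-177.46, 177.46]. Speed limits (degrees/s): [159.86, 159.86, 180, 180, 180, 180].

INTERFACE

Orientations are given as a 3x3 rotation matrix whose columns are the frame's x, y, z axes.
In Python, from station import r, viewer, spotter gives the robot as it stands.
- The arm moves only by the tool move_arm, never from a script. Its argument "series" is a list that holds one entry, the list of rows, each a list of 7 numbers: the turn, a rotation vector about the world's x, y, z scaled (see below), then the shift along the world's x, y, z scaled (see below), then the opening, from 0 (shut) to 1 (fully open). A call has 1 to 20 rows; each row shifts and turns the pose as measured when the row begins; what a row does not reach is not made up. The controller multiplies each number of a shift by 60 mm and each number of a turn by 8 degrees. A row lasts 1/8 s, in which the tool goes at most 62.5 mm and 10.7 degrees, less where a joint would pass 70% of its speed; a pose out of reach is approached as far as the arm can. A call with a number of a shift or a turn outside -1 to 1 is refused whole. A call with a gripper value outside its range is refused whole. The fingers move at their own pace and stop on an object; the grip force is fixed at half the most. Time passes only in rows, so rows that do not move let the fingers close. It gives the time, the measured TCP pose, the force and the opening at its end, in the units of the state.
- r.sense(): the state, without advancing time (a new reading comes with each control period).
- viewer.capture(name): name is "side" or "top"; returns (picture, depth): 420x560x3 uint8, red, green, blue; 420x560 float32, m along the optical axis (not along the pixel's ray), 0 where there is no reading.
- viewer.camera_params(name): a dict with "mtx" (3x3 intrinsics, pixels), "pose" (4x4, takes a point from camera to world coordinates). Camera axes: x right, y down, z forward; pixel columns grow to the right and rows downward; lengths in m; the calibration is good to about 2 mm. A picture is of the moment at which its call begins. camera_params takes no time and is no camera call.
- r.finish_job(): hands the job in, once; it reports no verdict.
Trained networks look in the newest picture that a camera, given by its name, has taken for a name from the list of things; names that differ only in an ending like _2 or _b are one class to them, and where a whole thing is asked for, a point or a joint stands for the part that bears it (a point fixed in the world has none). Each returns a list of dicts, best first, with "conf" (0 to 1); they miss things now and then, are a little off and sometimes report something else, mostly with a low value. They report only what shows in the picture. A call takes as long as a camera call. They do not tell look-alikes from the thing itself.
- spotter.find_in(camera, name): "centre" ([column, row] in pixels, amid what is visible of it).
- spotter.trace(camera, name): "mask" (420x560 bool, what is visible of it) and "centre" ([column, row] in pixels, amid what is visible of it).
The state is a dict: "time_s": time; "joints": joint angles; "joint_velocities": joint speeds; "effort": joint torques, N m; "tcp_pos": TCP position; "ee_rot": TCP orientation; "wrist_force": force on the tool from outside, world axes, zero at the start; "moment": the same for the moment, N m; "gripper_width": opening from 0.0 (shut) to 1.0 (fully open).
Only numpy, scipy, OpenCV 4.12 (cv2) and the standard library are available. Lean on these libraries where they do the work, as an engineer would, in place of code of your own. Each camera call takes 0.05 s, during which the arm holds its last target.

TASK

Check the gap under the front of the small steel tilt-out bin: slide the flat blade of the steel gauge straight into the gap between the two hinge blocks until its cross-bar is home against the blocks, and keep it there for about a second. Then draw it out and lay it flat in the wooden tray beside the weeder, parallel to it and pointing the same way. Leave the weeder and everything else where they are.

Things in the scene. Friction and masses are not known exactly. Their poses are not given: they have to be found in the camera images.
- gauge: Flat steel gap gauge, wooden grip, lying flat. Origin: underside, below the grip; x to the blade tip, z up. Plate 32 wide, 4 thick, x=-45 to 135 (tip) mm. Cross-bar (stop) x=65 to 75, 76 wide, z=0 to 14; the blade ahead of it is 60 long. Upright grip x=-45 to 35, 18 wide (y), z=4 to 44: take it across its width near x=10. About 0.28 kg, balanced near x=15.
- gauge_tip (a point): Middle of the end of the gauge's blade, 135 mm ahead of the gauge's origin and 2 mm above its underside; same axes as the gauge.
- bin: Small tilt-out steel bin, fixed, 132 mm high, 160 wide. Origin: under its middle; x from front to back, front panel's face at x=-60, back at x=60. A flat sill, top at z=12, reaches out to x=-90. On it two hinge blocks (z=12 to 23, y=23 to 80, either sign) reach out to x=-75; between them, under the panel's lower edge (z=23), is the gap. A lip at z=124 stands 5 mm proud of the panel.
- gap (a point): Middle of the mouth of the gap, in the plane of the hinge blocks' front faces, 17.5 mm above the ledge and 5.5 mm above the sill; the opening is 46 wide and 11 high, over 100 mm deep. The gauge's cross-bar stops against the hinge blocks. Axes as the bin: x points into the gap, y along the front.
- tray_in (a point): Centre of the inner floor of the fixed, shallow wooden tray, inside 230 (x) by 200 (y) mm; floor 5 mm thick, walls 5 thick and 20 mm high from the ledge. x runs along the tray, the weeder lies on the -y side of it; the +y side is free.
- weeder: Hand weeder with a pale wooden handle and a steel forked tip, lying in the tray. 205 mm long, 26 wide, 22 high. Origin on its underside at the front end of the handle; x points to the fork (handle x=-100 to 0, fork tip at x=105 mm).
- pots: Stack of clay pots, 106 mm across, 132 high, origin under its centre. Not part of the work.
- jar: Empty glass jar with a screw-top lid, 80 mm across, 115 high, origin under its centre. Not part of the work.
- mallet: Wooden mallet lying on the ledge, about 240 long, head 105 wide and 60 mm high; x points from handle to head. Not part of the work.
- scoop: Blue plastic scoop, about 210 long, 64 wide, 36 mm high; x points from handle to mouth. Not part of the work.
Things that resemble listed ones, but are neither listed nor needed, are in the scene too. There is more than one size of the gauge; the job needs the larger. Of the things shaped like the bin, the steel one is meant.

How it is judged:
By the outcome, as a careful person would: the job done as asked, in the order asked, and still so for the second after the job is handed in, with the robot touching nothing.
It also fails if it takes over 54 s, if anything falls off the work surface, if the arm or the gripper's body presses on something with over 40 N, if the wrist force passes 120 N, or if a joint passes its speed limit or range.

## Working session

There is one attempt and no reset: what is moved stays moved. The work goes in short steps, Python scripts to look and compute and a tool call to move; the robot and the scene stay as the last step left them, time stands still between calls to the robot, and variables do not carry over. Pictures are saved under pics/ and viewed, and the job is handed in when it is done.

Besides the shell and the picture viewer there is one more tool, called after ">>>" as a command line: name --argument value ..., lists and objects as JSON in quotes. move_arm: Moves the arm, as the interface text tells. Its arguments: {"type":"object","properties":{"series":{"type":"array","items":{"type":"array","items":{"type":"array","items":{"type":"number","minimum":-1,"maximum":1}}}}},"required":["series"]}

```bash
ls; mkdir -p pics
python3 - <<'E'
from station import r, viewer, spotter
import cv2,numpy as np
print(r.sense())
for n in ("side","top"):
    p,d=viewer.capture(n); cv2.imwrite(f"pics/{n}0.png",p[:,:,::-1]); np.savez(f"pics/{n}0.npz",p=p,d=d)
    print(n,viewer.camera_params(n))
E
```

```text
pics
{'time_s': 0.0, 'joints': array([ 8.62649735e+01,  2.20915369e+01,  3.78543658e-01, -2.90037274e-02,
       -6.84100625e+01, -1.48157215e+01]), 'joint_velocities': array([ 0.05622629, -0.13617532, -0.09861823,  0.05942802,  0.02646823,
       -0.02101686]), 'effort': array([ 9.58871933e-04, -3.90664852e+01,  1.87406892e+01,  4.21986580e+00,
        1.10468621e-02, -1.96920032e-04]), 'tcp_pos': array([0.1986814 , 0.59210116, 0.29114278]), 'ee_rot': array([[-6.09600600e-04, -3.18320873e-01, -9.47982832e-01],
       [-2.11245744e-03, -9.47980483e-01,  3.18321443e-01],
       [-9.99997583e-01,  2.19662233e-03, -9.45498254e-05]]), 'wrist_force': array([-0.10687859,  0.32355676,  0.58893304]), 'moment': array([-0.00591339, -0.03007298, -0.04773736]), 'gripper_width': 0.9961724140016903}
side {'mtx': array([[471.25148527,   0.        , 281.33081173],
       [  0.        , 471.25148527, 208.24299869],
       [  0.        ,   0.        ,   1.        ]]), 'pose': array([[ 0.80441881, -0.32270828,  0.49876823, -0.06730196],
       [-0.59364091, -0.4682976 ,  0.65443704, -0.67671017],
       [ 0.02237971, -0.82253068, -0.56828023,  0.69205506],
       [ 0.        ,  0.        ,  0.        ,  1.        ]])}
top {'mtx': array([[458.27528259,   0.        , 276.83861371],
       [  0.        , 458.27528259, 207.42761278],
       [  0.        ,   0.        ,   1.        ]]), 'pose': array([[-0.02096348, -0.98157714,  0.18991275,  0.23627091],
       [-0.99965086,  0.01752321, -0.01977633,  0.06167019],
       [ 0.01608411, -0.19026102, -0.98160177,  1.34030206],
       [ 0.        ,  0.        ,  0.        ,  1.        ]])}
```

View pics/top0.png

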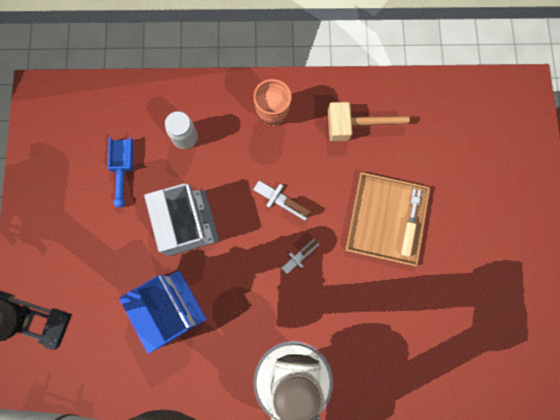

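View pics/side0.png

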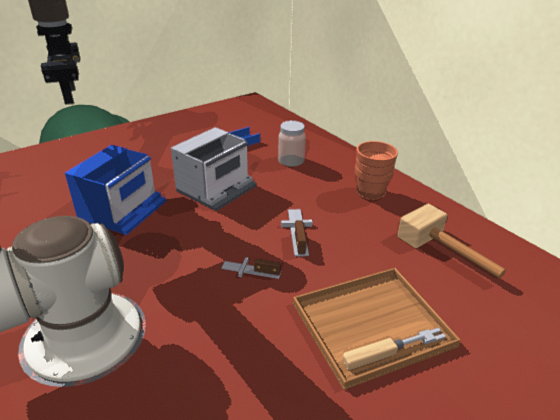

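The top view shows the gauges: the large one at about (282,200), blade pointing up-left, and a smaller one at (300,256). The steel bin is at (180,218), with the blue look-alike at (163,310). The tray is at (390,218), with the weeder on its right and the fork pointing up. The side view agrees, with the large gauge at (298,232) and the small one at (250,268). Next I measure.

```bash
cat > h.py <<'E'
import numpy as np,cv2
from station import r, viewer, spotter
CP={n:viewer.camera_params(n) for n in("side","top")}
def cloud(n,d):
    K=CP[n]["mtx"];P=CP[n]["pose"]
    v,u=np.mgrid[0:d.shape[0],0:d.shape[1]]
    c=np.stack([(u-K[0,2])/K[0,0]*d,(v-K[1,2])/K[1,1]*d,d],-1)
    w=c@P[:3,:3].T+P[:3,3]; w[d==0]=np.nan
    return w
def proj(n,X):
    K=CP[n]["mtx"];P=CP[n]["pose"]
    c=(np.atleast_2d(X)-P[:3,3])@P[:3,:3]
    q=c@K.T; return q[:,:2]/q[:,2:]
def ray(n,uv):
    K=CP[n]["mtx"];P=CP[n]["pose"]
    d=np.array([(uv[0]-K[0,2])/K[0,0],(uv[1]-K[1,2])/K[1,1],1.]);return P[:3,3],P[:3,:3]@d
def hit(n,uv,z):
    o,d=ray(n,uv);return o+d*(z-o[2])/d[2]
def tri(a,b):
    (o1,d1),(o2,d2)=ray("top",a),ray("side",b)
    A=np.stack([d1,-d2],1);s=np.linalg.lstsq(A,o2-o1,rcond=None)[0]
    p,q=o1+d1*s[0],o2+d2*s[1];return (p+q)/2,np.linalg.norm(p-q)
E
python3 - <<'E'
from h import *
import pickle
np.set_printoptions(precision=4,suppress=True)
out={}
for n in("top","side"):
    p,d=np.load(f"pics/{n}0.npz").values()
    w=cloud(n,d)
    print(n,"table z", [np.round(w[v,u],4) for u,v in ([(240,240),(330,150)] if n=="top" else [(350,250),(180,330)])])
    for t in("gauge","bin","weeder","tray_in"):
        out[n,t]=spotter.trace(n,t)
        for x in out[n,t]:
            m=x["mask"];q=w[m];q=q[~np.isnan(q[:,0])]
            print(n,t,round(x["conf"],2),np.round(x["centre"],1),m.sum(),"med",np.median(q,0),"z5,95",np.percentile(q[:,2],[5,95]))
pickle.dump(out,open("tr.pkl","wb"))
for n in("top","side"):
    p=np.load(f"pics/{n}0.npz")["p"][:,:,::-1]
    c=p[165:285,140:330] if n=="top" else p[120:290,160:330]
    cv2.imwrite(f"pics/{n}_crop.png",cv2.resize(c,None,fx=4 if n=="top" else 3.5,fy=4 if n=="top" else 3.5,interpolation=cv2.INTER_CUBIC))
E
```

```text
top table z [array([0.3998, 0.1447, 0.0025]), array([ 0.6713, -0.1316,  0.0011])]
top gauge 0.73 [178.3 221.9] 3777 med [0.4547 0.3136 0.053 ] z5,95 [0.0097 0.1351]
top gauge 0.68 [279.  200.7] 742 med [0.5152 0.0273 0.0073] z5,95 [0.0004 0.0464]
top gauge 0.65 [300.2 254.9] 319 med [ 0.3494 -0.0283  0.006 ] z5,95 [-0.0001  0.0331]
top bin 0.92 [178.5 219.6] 3725 med [0.4548 0.3141 0.0543] z5,95 [0.0099 0.1351]
top bin 0.66 [162.7 308.3] 4173 med [0.2067 0.3558 0.0542] z5,95 [0.0097 0.1349]
top weeder 0.73 [181.2 129. ] 886 med [0.7054 0.3067 0.1111] z5,95 [0.0172 0.1191]
top weeder 0.58 [411.8 231.5] 568 med [ 0.4174 -0.3513  0.0234] z5,95 [0.0054 0.0304]
top tray_in 0.92 [383.  216.5] 5485 med [ 0.4565 -0.2835  0.0059] z5,95 [0.0008 0.0199]
side table z [array([ 0.5726, -0.1033, -0.0028]), array([ 0.1459, -0.0953,  0.0011])]
side gauge 0.84 [296.7 231.5] 729 med [0.4949 0.0003 0.0104] z5,95 [0.0012 0.0437]
side gauge 0.67 [260.4 272.6] 705 med [ 0.3522 -0.046   0.0072] z5,95 [0.0003 0.0306]
side bin 0.8 [212.8 167.4] 4864 med [0.4303 0.2681 0.0807] z5,95 [0.0092 0.131 ]
side bin 0.65 [297.2 229.8] 720 med [ 0.4934 -0.0042  0.0108] z5,95 [0.0014 0.0437]
side bin 0.61 [115.6 191.1] 5912 med [0.1897 0.3196 0.0817] z5,95 [0.0101 0.1312]
side weeder 0.85 [379.1 347. ] 1404 med [ 0.4062 -0.3578  0.0223] z5,95 [0.0066 0.0277]
side tray_in 0.87 [369.2 322.5] 10242 med [ 0.4509 -0.2893  0.0048] z5,95 [0.0024 0.0189]
```

View pics/top_crop.png

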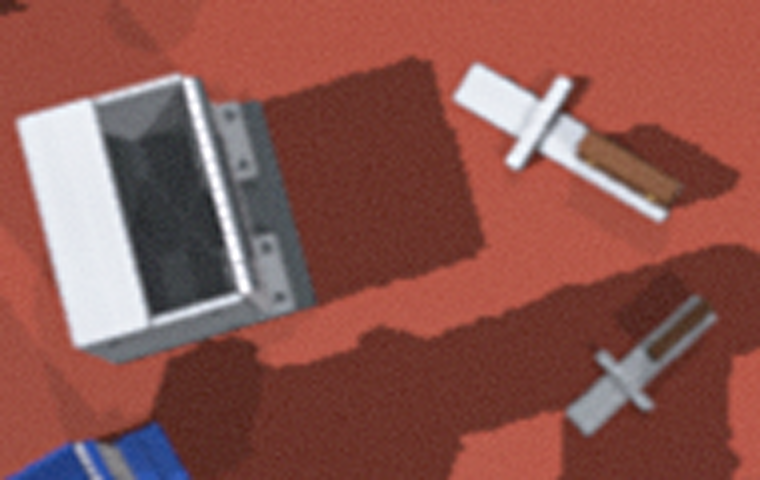

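View pics/side_crop.png

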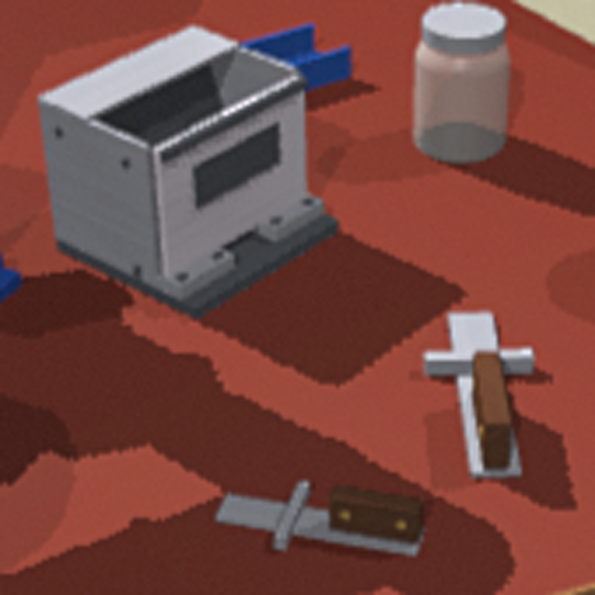

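Both crops show the two gauges clearly. The bright one at top (281,200) / side (297,231) is visibly larger. The duller one at top (300,256) / side (256,270) is the smaller, so I choose the first. The steel bin at (180,218) shows its gap in the side crop, facing the gauge. Next I fit the box models to the depth clouds, each camera separately.

```bash
cat > fit.py <<'E'
from h import *
from scipy.optimize import least_squares
def box(p,lo,hi):
    lo,hi=np.array(lo),np.array(hi);c=(lo+hi)/2;q=np.abs(p-c)-(hi-lo)/2
    return np.linalg.norm(np.maximum(q,0),axis=1)+np.minimum(q.max(1),0)
M={
"gauge":[((-45,-16,0),(135,16,4)),((65,-38,0),(75,38,14)),((-45,-9,4),(35,9,44))],
"bin":[((-90,-80,0),(60,80,12)),((-75,23,12),(-60,80,23)),((-75,-80,12),(-60,-23,23)),((-60,-80,23),(-57,80,132)),((57,-80,0),(60,80,132)),((-60,-80,23),(60,-77,132)),((-60,77,23),(60,80,132)),((-65,-80,124),(-57,80,132))],
"tray":[((-115,-100,0),(115,100,5)),((115,-105,0),(120,105,20)),((-120,-105,0),(-115,105,20)),((-120,100,0),(120,105,20)),((-120,-105,0),(120,-100,20))],
}
def sdf(n,p): return np.min([box(p,*b) for b in M[n]],0)
def fit(n,pts,x0,z=False,scale=.002):
    def res(s):
        c,sn=np.cos(s[2]),np.sin(s[2]);d=pts-np.array([s[0],s[1],s[3] if z else 0])
        q=np.stack([c*d[:,0]+sn*d[:,1],-sn*d[:,0]+c*d[:,1],d[:,2]],1)
        return sdf(n,q*1000)
    s=least_squares(res,list(x0)+([0.] if z else []),loss="cauchy",f_scale=1.5,x_scale=[.005,.005,.03]+([.005] if z else []))
    return s.x,np.median(np.abs(res(s.x)))
E
python3 - <<'E'
from fit import *
import pickle
np.set_printoptions(precision=4,suppress=True)
tr=pickle.load(open("tr.pkl","rb"))
sel={("gauge","top"):("gauge",1),("gauge","side"):("gauge",0),("bin","top"):("bin",0),("bin","side"):("bin",0),("tray","top"):("tray_in",0),("tray","side"):("tray_in",0)}
init={"gauge":[.50,.0,1.0],"bin":[.45,.31,1.3],"tray":[.4565,-.283,0.0]}
for t in init:
  both=[]
  for n in("top","side"):
    d=np.load(f"pics/{n}0.npz")["d"];w=cloud(n,d)
    a,i=sel[t,n];m=tr[n,a][i]["mask"]
    if t=="tray": m=cv2.dilate(m.astype(np.uint8),np.ones((9,9)))>0
    q=w[m];q=q[~np.isnan(q[:,0])]
    if t=="tray":
        q=q[(q[:,2]>-.004)&(q[:,2]<.024)]
        mw=cv2.dilate(tr[n,"weeder"][1 if n=="top" else 0]["mask"].astype(np.uint8),np.ones((9,9)))>0
        q=w[m&~mw];q=q[(q[:,2]>.003)&(q[:,2]<.03)]
    elif t=="gauge": q=q[q[:,2]>.0035]
    best=None
    x0=init[t]
    for yaw in (np.arange(-3.1,3.1,.4) if t!="tray" else [-.3,-.1,.1,.3]):
        s,e=fit(t,q,[x0[0],x0[1],yaw],z=True)
        if best is None or e<best[1]: best=(s,e)
    s=best[0];print(t,n,s[:2],np.degrees(s[2])%360,"z",s[3],"med err mm",best[1],len(q))
E
```

```text
gauge top [ 0.4931 -0.0168] 57.695372055365375 z 0.0035752829031253618 med err mm 1.083155924921385 578
gauge side [ 0.4896 -0.0191] 57.69723338021786 z -0.00034832133819450453 med err mm 0.7257834182948457 537
bin top [0.4518 0.3109] 105.34356860856283 z 0.0013862015071199006 med err mm 2.5092776361382967 3705
bin side [0.4466 0.3107] 105.48615571549982 z -0.0009751256161285189 med err mm 1.1063535117988943 4840
tray top [ 0.4545 -0.2895] 346.21908540723007 z 0.004448440110061845 med err mm 1.1139910474929047 4020
tray side [ 0.4511 -0.2923] 346.24021246839635 z -0.00040438127170449456 med err mm 0.6486950732560448 8132
```

```bash
cat >> fit.py <<'E'
def gripper_offset(n,d,st,half=43.5*.996):
    """offset of seen fingers (world) relative to reported pose"""
    w=cloud(n,d).reshape(-1,3);w=w[~np.isnan(w[:,0])]
    R=st["ee_rot"];q=(w-st["tcp_pos"])@R*1000
    k=(q[:,0]>8)&(q[:,0]<85)&(abs(q[:,1])<75)&(abs(q[:,2])<30);q=q[k]
    def f(s):
        p=q-s
        return np.minimum(box(p,(-20,half,-9.5),(70,half+15,9.5)),box(p,(-20,-half-15,-9.5),(70,-half,9.5)))
    s=least_squares(f,[0,0,0],loss="cauchy",f_scale=1.5,x_scale=5)
    return R@s.x,np.median(abs(f(s.x))),len(q)
E
python3 - <<'E'
from fit import *
import pickle
np.set_printoptions(precision=4,suppress=True)
tr=pickle.load(open("tr.pkl","rb"))
st=r.sense()
for n in("top","side"):
    d=np.load(f"pics/{n}0.npz")["d"];print(n,"gripper seen-reported mm",gripper_offset(n,d,st))
    w=cloud(n,d)
    # table tilt near area
    q=w.reshape(-1,3);k=(abs(q[:,2])<.008)&(q[:,0]>.3)&(q[:,0]<.7)&(abs(q[:,1])<.4);q=q[k]
    A=np.c_[q[:,:2],np.ones(len(q))];print(" table plane",np.linalg.lstsq(A,q[:,2],rcond=None)[0])
    m=tr[n,"weeder"][1 if n=="top" else 0]["mask"];q=w[m];q=q[(q[:,2]>.009)&(q[:,2]<.04)]
    c=q[:,:2].mean(0);u,s,v=np.linalg.svd(q[:,:2]-c,full_matrices=False);a=v[0]*np.sign(v[0][0])
    pr=(q[:,:2]-c)@a
    print(" weeder",c,"yaw",np.degrees(np.arctan2(a[1],a[0])),"ends",c+a*np.percentile(pr,1),c+a*np.percentile(pr,99), "z",np.percentile(q[:,2],95))
E
```

```text
top gripper seen-reported mm (array([ 1.7455, -0.5857,  0.    ]), np.float64(0.4827595995907874), 7)
 table plane [-0.001  -0.0023  0.0017]
 weeder [ 0.4218 -0.3504] yaw -15.494808726193899 ends [ 0.3448 -0.3291] [ 0.5338 -0.3815] z 0.030686829927904013
side gripper seen-reported mm (array([-1.6286, -1.5953,  1.3519]), np.float64(1.6681822843372025), 271)
 table plane [-0.0036 -0.0056  0.0017]
 weeder [ 0.4113 -0.3572] yaw -13.939231708724126 ends [ 0.3387 -0.3392] [ 0.5307 -0.3869] z 0.02768372922325768
```

Both views agree on the gauge to within 4 mm. I move to a point high above it, turning about −104° so that the tool's y lies along the gauge's y.

>>> move_arm --series '[[[0, 0, -1, 0.38, -0.77, 0, 1], [0, 0, -1, 0.38, -0.77, 0, 1], [0, 0, -1, 0.38, -0.77, 0, 1], [0, 0, -1, 0.38, -0.77, 0, 1], [0, 0, -1, 0.38, -0.77, 0, 1], [0, 0, -1, 0.38, -0.77, 0, 1], [0, 0, -1, 0.38, -0.77, 0, 1], [0, 0, -1, 0.38, -0.77, 0, 1], [0, 0, -1, 0.38, -0.77, 0, 1], [0, 0, -1, 0.38, -0.77, 0, 1], [0, 0, -1, 0.38, -0.77, 0, 1], [0, 0, -1, 0.38, -0.77, 0, 1], [0, 0, -1, 0.38, -0.77, 0, 1], [0, 0, 0, 0, 0, 0, 1]]]'

```text
time_s: 2.25
tcp_pos: [0.5013, -0.0274, 0.2949]
ee_rot: [[0.011, -0.811, 0.586], [-0.0, 0.586, 0.811], [-1.0, -0.009, 0.006]]
wrist_force: [0.5, 0.2, -0.9]
gripper_width: 1.001
```

```bash
cat >> h.py <<'E'
from scipy.spatial.transform import Rotation as Ro
def Rt(yaw):  # tool down, tool y along (gauge y) for gauge yaw in deg
    a=np.radians(yaw);y=np.array([-np.sin(a),np.cos(a),0]);x=np.array([0,0,-1.]);return np.stack([x,y,np.cross(x,y)],1)
def delta(pos,yaw):
    s=r.sense();rv=Ro.from_matrix(Rt(yaw)@s["ee_rot"].T).as_rotvec(degrees=True)
    d=np.array(pos)-s["tcp_pos"]
    print("t",round(s["time_s"],2),"tcp",s["tcp_pos"].round(4),"w",round(s["gripper_width"],3),"F",s["wrist_force"].round(1))
    print("units total turn",(rv/8).round(3),"shift",(d/.06).round(3))
E
python3 -c "
from h import *
delta([.4967,-.0095,.15],57.7)"
```

```text
t 2.25 tcp [ 0.5013 -0.0274  0.2949] w 1.001 F [ 0.5  0.2 -0.9]
units total turn [-0.001  0.078  0.444] shift [-0.077  0.298 -2.414]
```

>>> move_arm --series '[[[0, 0.03, 0.15, -0.03, 0.1, -0.8, 1], [0, 0.03, 0.15, -0.03, 0.1, -0.8, 1], [0, 0.02, 0.15, -0.02, 0.1, -0.8, 1], [0, 0, 0, 0, 0, 0, 1]]]'

```text
time_s: 2.75
tcp_pos: [0.4963, -0.0077, 0.1499]
ee_rot: [[0.006, -0.848, 0.53], [0.002, 0.53, 0.848], [-1.0, -0.004, 0.005]]
wrist_force: [0.2, -0.2, 1.3]
gripper_width: 0.998
```

Run:
```python
from fit import *
delta([.4967,-.0095,.077],57.7)
for n in("top","side"):
    p,d=viewer.capture(n); cv2.imwrite(f"pics/{n}1.png",p[:,:,::-1]); np.savez(f"pics/{n}1.npz",p=p,d=d)
    print(n,gripper_offset(n,d,r.sense()))
    s=r.sense();R=s["ee_rot"];tips=s["tcp_pos"]+np.array([R@[.07,.051*k,0] for k in(1,-1)])
    print(proj(n,tips))
c=[cv2.imread(f"pics/{n}1.png") for n in("top","side")]
cv2.imwrite("pics/c1.png",np.hstack([cv2.resize(c[0][130:290,200:360],None,fx=2.5,fy=2.5),cv2.resize(c[1][130:290,220:380],None,fx=2.5,fy=2.5)]))
```

```text
t 2.75 tcp [ 0.4963 -0.0077  0.1499] w 0.998 F [ 0.2 -0.2  1.3]
units total turn [-0.015  0.04  -0.041] shift [ 0.006 -0.03  -1.215]
top (array([0., 0., 0.]), np.float64(nan), 0)
[[282.96517549 215.76401536]
 [301.34573816 185.19028648]]
side (array([-3.09637084, -2.27705828, -1.38377025]), np.float64(1.0374755332484646), 261)
[[279.03287681 210.5746426 ]
 [323.80290981 208.99464533]]
  return _methods._mean(a, axis=axis, dtype=dtype,
  ret = ret.dtype.type(ret / rcount)
```

View pics/c1.png

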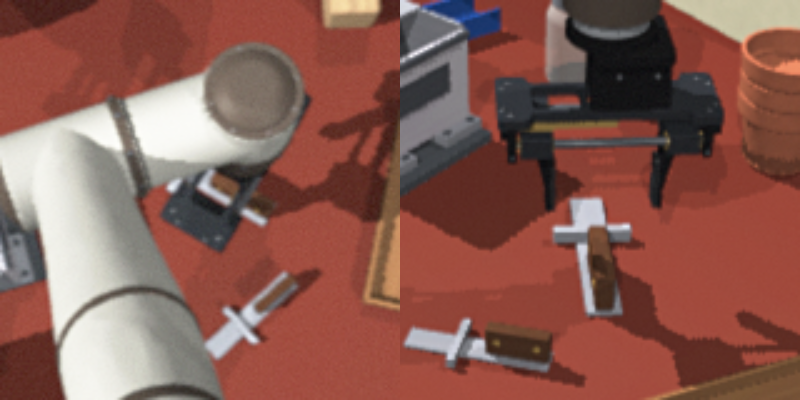

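The side view (right half) shows the open fingers astride the grip's line. The fingers are seen about 3 mm low in x and 2 mm low in y, so the side view is biased and the top fit is nearly right. I use gauge ≈ (0.4925, −0.0168), descend and grip.

>>> move_arm --series '[[[0, 0.02, -0.02, 0.02, -0.01, -0.6, 1], [0, 0.02, -0.02, 0.01, 0, -0.6, 1], [0, 0, 0, 0, 0, 0, 1]]]'

```text
time_s: 3.22
tcp_pos: [0.5075, -0.006, 0.089]
ee_rot: [[0.028, -0.847, 0.531], [0.008, 0.532, 0.847], [-1.0, -0.02, 0.022]]
wrist_force: [0.4, 0.1, 0.6]
gripper_width: 1.002
```

Run:
```python
from fit import *
delta([.4978,-.0083,.077],57.7)
n="side"
p,d=viewer.capture(n); cv2.imwrite(f"pics/{n}2.png",p[:,:,::-1]);print(gripper_offset(n,d,r.sense()))
cv2.imwrite("pics/c2.png",cv2.resize(p[150:290,220:380,::-1],None,fx=4,fy=4))
```

```text
t 3.23 tcp [ 0.5075 -0.006   0.089 ] w 1.002 F [0.4 0.1 0.6]
units total turn [-0.057  0.202 -0.024] shift [-0.162 -0.039 -0.2  ]
(array([-2.83987097, -2.53060537, -2.05974155]), np.float64(1.7685321845701196), 341)
```

View pics/c2.png

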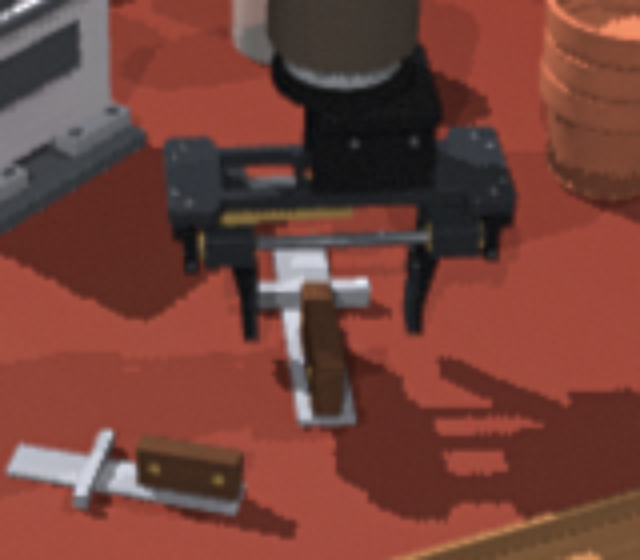

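Run:
```python
from fit import *
s=r.sense();print(s["joints"].round(2),s["joint_velocities"].round(2))
delta([.4978,-.0083,.089],57.7)
```

```text
[ 17.7   24.61 -30.78   0.14 -32.7  -49.89] [-0.02 -1.41  0.95  0.42  0.18  0.09]
t 3.27 tcp [ 0.5088 -0.0057  0.0906] w 1.0 F [ 0.8 -0.   0.2]
units total turn [-0.063  0.23  -0.03 ] shift [-0.184 -0.044 -0.026]
```

>>> move_arm --series '[[[0, 0.05, -0.02, -0.15, -0.04, 0, 1], [0, 0, 0, 0, 0, 0, 1]]]'

```text
time_s: 3.52
tcp_pos: [0.5013, -0.0076, 0.0947]
ee_rot: [[0.032, -0.846, 0.532], [0.011, 0.533, 0.846], [-0.999, -0.022, 0.026]]
wrist_force: [-0.6, 0.2, 0.1]
gripper_width: 1.0
```

Run:
```python
from fit import *
s=r.sense();print(s["joints"].round(2),s["joint_velocities"].round(2))
delta([.4978,-.0083,.089],57.7)
```

```text
[ 1.770e+01  2.368e+01 -3.156e+01 -4.000e-02 -3.282e+01 -4.987e+01] [-0.01 -0.96  1.74  0.69 -0.04 -0.04]
t 3.52 tcp [ 0.5013 -0.0076  0.0947] w 1.0 F [-0.6  0.2  0.1]
units total turn [-0.076  0.23  -0.013] shift [-0.059 -0.011 -0.095]
```

>>> move_arm --series '[[[-0.04, 0.15, -0.01, -0.08, -0.01, -0.15, 1], [-0.04, 0.12, 0, -0.02, 0, -0.15, 1]]]'

```text
time_s: 3.78
tcp_pos: [0.4958, -0.0081, 0.078]
ee_rot: [[-0.003, -0.845, 0.534], [0.0, 0.534, 0.845], [-1.0, 0.003, -0.001]]
wrist_force: [-0.9, 0.7, -0.2]
gripper_width: 0.998
```

Run:
```python
from fit import *
s=r.sense();print(s["joints"].round(2),s["joint_velocities"].round(2))
delta([.4978,-.0083,.077],57.7)
```

```text
[ 17.83  25.52 -31.9   -0.12 -32.74 -50.01] [ 0.4   8.49  0.54  0.58  1.04 -0.64]
t 3.77 tcp [ 0.4958 -0.0081  0.078 ] w 0.998 F [-0.9  0.7 -0.2]
units total turn [-0.002 -0.021 -0.002] shift [ 0.033 -0.004 -0.017]
```

>>> move_arm --series '[[[0, 0, 0, 0.03, 0, 0, 1]]]'

```text
time_s: 3.9
tcp_pos: [0.4973, -0.0081, 0.077]
ee_rot: [[-0.005, -0.845, 0.534], [-0.0, 0.534, 0.845], [-1.0, 0.004, -0.003]]
wrist_force: [-0.3, -0.3, -0.2]
gripper_width: 0.997
```

Run:
```python
from fit import *
s=r.sense();print(s["joints"].round(2),s["joint_velocities"].round(2))
delta([.4978,-.0083,.077],57.7)
n="side"
p,d=viewer.capture(n); print(gripper_offset(n,d,r.sense()))
cv2.imwrite("pics/c3.png",cv2.resize(p[150:290,220:380,::-1],None,fx=4,fy=4))
delta([.4978,-.0083,.077],57.7)
```

```text
[ 17.77  25.75 -31.67  -0.12 -32.88 -49.94] [-0.47  0.58  2.38  0.07 -1.11  0.56]
t 3.9 tcp [ 0.4973 -0.0081  0.077 ] w 0.997 F [-0.3 -0.3 -0.2]
units total turn [ 0.003 -0.038 -0.003] shift [ 0.009 -0.003 -0.001]
(array([-2.23432849, -2.42491568, -9.05926176]), np.float64(13.430323805047053), 1123)
t 3.95 tcp [ 0.4978 -0.0081  0.0774] w 1.002 F [-0.   0.7 -0.2]
units total turn [ 0.002 -0.03  -0.004] shift [-0.    -0.004 -0.006]
```

View pics/c3.png

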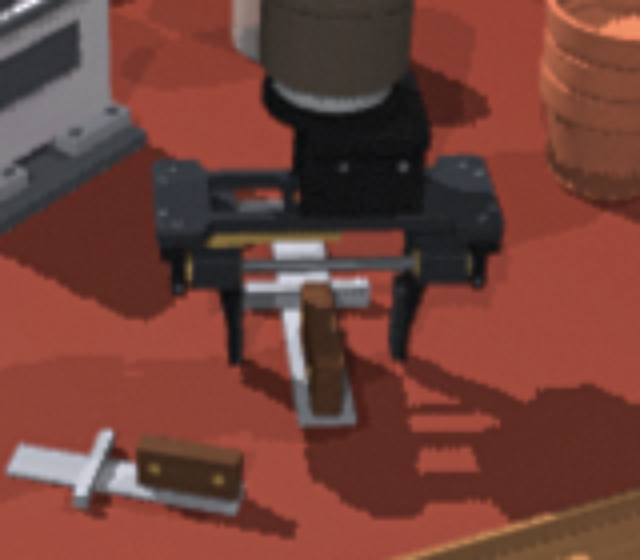

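The fingers sit astride the grip at mid-length (crop (235,355) and (400,355)), well behind the cross-bar. I close.

>>> move_arm --series '[[[0, 0, 0, 0, 0, 0, 0], [0, 0, 0, 0, 0, 0, 0], [0, 0, 0, 0, 0, 0, 0], [0, 0, 0, 0, 0, 0, 0], [0, 0, 0, 0, 0, 0, 0], [0, 0, 0, 0, 0, 0, 0]]]'

```text
time_s: 4.7
tcp_pos: [0.4981, -0.008, 0.0774]
ee_rot: [[-0.004, -0.846, 0.534], [-0.0, 0.534, 0.846], [-1.0, 0.003, -0.002]]
wrist_force: [1.1, 0.1, 0.7]
gripper_width: 0.398
```

Run:
```python
from fit import *
delta([.4978,-.0083,.077],57.7)
```

```text
t 4.7 tcp [ 0.4981 -0.008   0.0774] w 0.398 F [1.1 0.1 0.7]
units total turn [ 0.002 -0.028 -0.005] shift [-0.006 -0.005 -0.007]
```

>>> move_arm --series '[[[0, 0, 0, 0, 0, 0, 0], [0, 0, 0, 0, 0, 0, 0], [0, 0, 0, 0, 0, 0, 0], [0, 0, 0, 0, 0, 0, 0]]]'

```text
time_s: 5.2
tcp_pos: [0.4981, -0.008, 0.0774]
ee_rot: [[-0.004, -0.846, 0.534], [-0.0, 0.534, 0.846], [-1.0, 0.003, -0.002]]
wrist_force: [0.4, 0.6, 0.8]
gripper_width: 0.206
```

Gripped at 0.206 (18 mm). I lift, then turn and move to the staging pose in front of the gap.

>>> move_arm --series '[[[0, 0, 0, 0, 0, 0.5, 0], [0, 0, 0, 0, 0, 0.5, 0], [0, 0, 0.85, 0.05, 0.19, 0, 0], [0, 0, 0.85, 0.05, 0.19, 0, 0], [0, 0, 0.85, 0.05, 0.19, 0, 0], [0, 0, 0.85, 0.05, 0.19, 0, 0], [0, 0, 0.85, 0.05, 0.19, 0, 0], [0, 0, 0.85, 0.05, 0.19, 0, 0], [0, 0, 0.85, 0.05, 0.19, 0, 0], [0, 0, 0, 0, 0, 0, 0]]]'

```text
time_s: 6.45
tcp_pos: [0.5137, 0.0725, 0.1338]
ee_rot: [[-0.014, -0.958, -0.285], [-0.011, -0.285, 0.958], [-1.0, 0.016, -0.007]]
wrist_force: [-0.1, -0.3, -2.4]
gripper_width: 0.208
```

Run:
```python
from fit import *
delta([.5169,.0710,.12],105.4)
for n in("top","side"):
    p,d=viewer.capture(n); cv2.imwrite(f"pics/{n}4.png",p[:,:,::-1]); np.savez(f"pics/{n}4.npz",p=p,d=d)
c=[cv2.imread(f"pics/{n}4.png") for n in("top","side")]
cv2.imwrite("pics/c4.png",np.hstack([cv2.resize(c[0][130:290,140:300],None,fx=2.5,fy=2.5),cv2.resize(c[1][110:270,170:330],None,fx=2.5,fy=2.5)]))
delta([.5169,.0710,.12],105.4)
```

```text
t 6.45 tcp [0.5137 0.0725 0.1338] w 0.208 F [-0.1 -0.3 -2.4]
units total turn [ 0.08  -0.098 -0.148] shift [ 0.053 -0.026 -0.231]
t 6.55 tcp [0.5133 0.0718 0.1338] w 0.207 F [ 0.3  0.1 -2.5]
units total turn [ 0.082 -0.103 -0.136] shift [ 0.059 -0.013 -0.23 ]
```

View pics/c4.png

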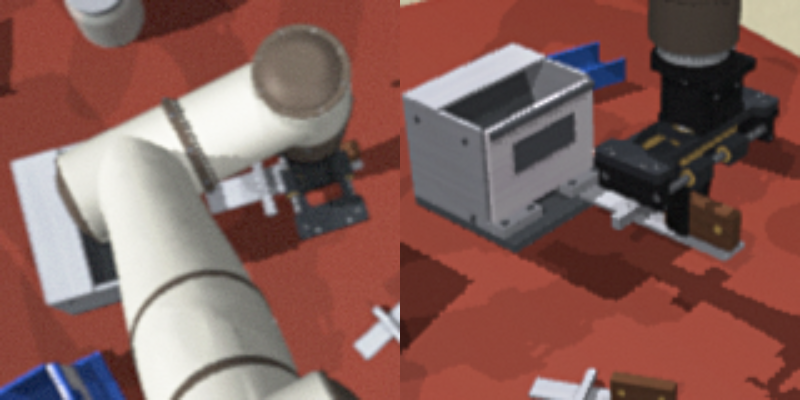

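```bash
cat >> fit.py <<'E'
def held(n,d,st,full=False):
    """fit the held gauge: returns offset in gauge axes (mm) and rotation (deg) vs nominal hold, camera-biased"""
    R=st["ee_rot"];G=np.stack([R[:,2],R[:,1],-R[:,0]],1)
    o=st["tcp_pos"]+R@[.0774,0,-.010]
    w=cloud(n,d).reshape(-1,3);w=w[~np.isnan(w[:,0])]
    q=(w-o)@G*1000
    lo,hi=(-55,-46,-6),(143,46,20)
    k=np.all((q>lo)&(q<hi),1)
    k&=~((q[:,0]>-8)&(q[:,0]<45)&(q[:,2]>4)&(abs(q[:,1])>7)) # fingers
    k&=~((w[:,2]<.006))
    q=q[k]
    def f(s):
        rv=np.array([s[3] if full else 0,s[4] if full else 0,s[5] if full else s[3]])
        p=(q-s[:3])@Ro.from_rotvec(rv,degrees=True).as_matrix()
        return sdf("gauge",p)
    s=least_squares(f,np.zeros(6 if full else 4),loss="cauchy",f_scale=1.5,x_scale=[3,3,3]+([1]*3 if full else [1]))
    return s.x.round(2),round(np.median(abs(f(s.x))),2),len(q),G
E
python3 - <<'E'
from fit import *
st=r.sense()
np.set_printoptions(precision=4,suppress=True)
for n in("top","side"):
    d=np.load(f"pics/{n}4.npz")["d"]
    for full in (0,1):
        h=held(n,d,st,full);print(n,h[:3],"world off",h[3]@h[0][:3])
E
```

```text
top (array([-1.77, -2.79,  2.61,  0.07]), np.float64(1.02), 384) world off [ 3.2146 -0.8754  2.5747]
top (array([-1.43, -2.92,  0.9 , -0.72, -0.96,  0.09]), np.float64(0.99), 384) world off [ 3.2183 -0.5323  0.8605]
side (array([-2.32,  1.96, -0.8 ,  0.31]), np.float64(0.72), 471) world off [-1.2319 -2.7898 -0.7504]
side (array([-2.28,  1.96, -0.98, -0.05, -0.17,  0.35]), np.float64(0.7), 471) world off [-1.2459 -2.7536 -0.9307]
```

View pics/side4.png

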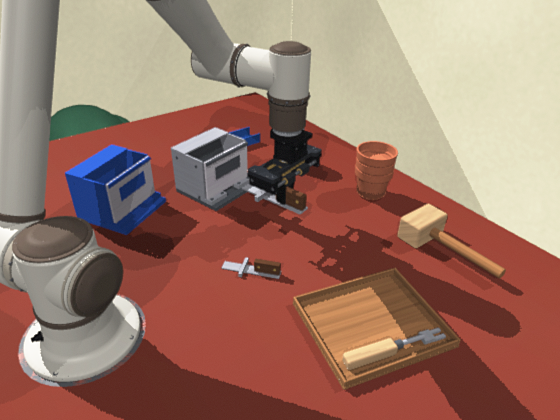

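Arm clearance is fine. The same-camera comparison of held gauge and bin gives bin ≈ (0.4484, 0.3125), yaw 105.4°. I lower to the insertion height in front of the gap.

Run:
```python
from fit import *
delta([.5108,.0859,.0929],105.4)
```

```text
t 6.55 tcp [0.5133 0.0718 0.1338] w 0.207 F [ 0.3  0.1 -2.5]
units total turn [ 0.082 -0.103 -0.136] shift [-0.042  0.235 -0.682]
```

>>> move_arm --series '[[[0.04, -0.05, -0.07, 0, 0, -0.35, 0], [0.04, -0.05, -0.07, 0, 0.1, -0.35, 0], [0, 0, 0, 0, 0, 0, 0]]]'

```text
time_s: 6.92
tcp_pos: [0.5127, 0.0762, 0.0911]
ee_rot: [[-0.001, -0.966, -0.258], [-0.0, -0.258, 0.966], [-1.0, 0.001, 0.0]]
wrist_force: [-0.6, -0.3, -2.6]
gripper_width: 0.206
```

Run:
```python
from fit import *
delta([.5108,.0859,.0929],105.4)
```

```text
t 6.92 tcp [0.5127 0.0762 0.0911] w 0.206 F [-0.6 -0.3 -2.6]
units total turn [ 0.001 -0.004  0.053] shift [-0.031  0.161  0.031]
```

>>> move_arm --series '[[[0, 0, 0.05, -0.03, 0.16, 0.03, 0], [0, 0, 0, 0, 0, 0, 0]]]'

```text
time_s: 7.18
tcp_pos: [0.5114, 0.0861, 0.0943]
ee_rot: [[0.001, -0.964, -0.264], [0.0, -0.264, 0.964], [-1.0, -0.001, 0.0]]
wrist_force: [0.2, -0.1, -2.3]
gripper_width: 0.206
```

Run:
```python
from fit import *
np.set_printoptions(precision=4,suppress=True)
delta([.5108,.0859,.0929],105.4)
st=r.sense()
for n in("top","side"):
    p,d=viewer.capture(n); cv2.imwrite(f"pics/{n}5.png",p[:,:,::-1]); np.savez(f"pics/{n}5.npz",p=p,d=d)
    h=held(n,d,st,1);print(n,h[:3],"world off",h[3]@h[0][:3])
c=cv2.imread("pics/side5.png")
cv2.imwrite("pics/c5.png",cv2.resize(c[120:230,170:320],None,fx=5,fy=5,interpolation=cv2.INTER_CUBIC))
delta([.5108,.0859,.0929],105.4)
```

```text
t 7.17 tcp [0.5114 0.0861 0.0943] w 0.206 F [ 0.2 -0.1 -2.3]
units total turn [-0.002  0.007  0.008] shift [-0.01  -0.003 -0.023]
top (array([-0.76, -2.97,  3.51, -3.15,  0.23,  0.24]), np.float64(1.02), 280) world off [3.0616 0.0513 3.5132]
side (array([-3.1 ,  2.32, -1.51,  1.1 , -0.48,  0.66]), np.float64(0.75), 366) world off [-1.4162 -3.6026 -1.5126]
t 7.28 tcp [0.5113 0.0857 0.0941] w 0.209 F [ 0.2  0.5 -2.2]
units total turn [-0.002  0.006  0.012] shift [-0.008  0.003 -0.02 ]
```

View pics/c5.png

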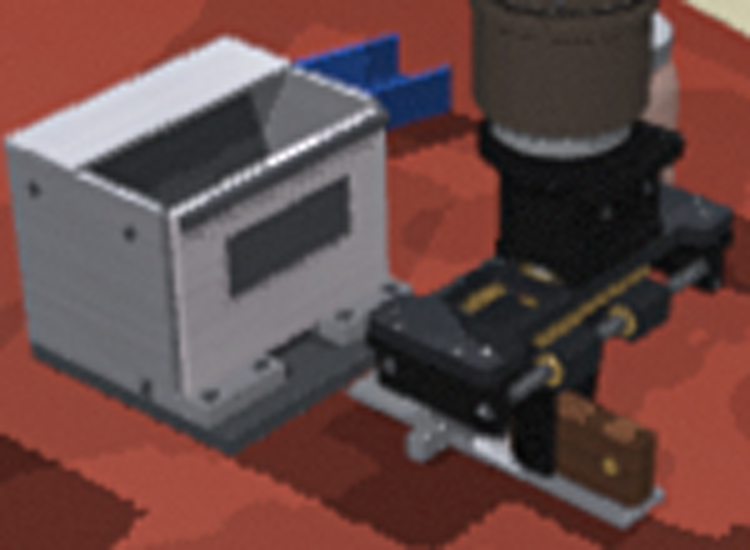

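The side view shows the blade level at crop (360,385), heading for the gap mouth at (300,355). I advance part of the way.

>>> move_arm --series '[[[0, 0, 0.01, -0.05, 0.17, -0.02, 0], [0, 0, 0, -0.05, 0.17, -0.01, 0], [0, 0, 0, -0.05, 0.17, 0, 0], [0, 0, 0, 0, 0, 0, 0]]]'

```text
time_s: 7.78
tcp_pos: [0.5018, 0.1189, 0.093]
ee_rot: [[0.002, -0.964, -0.266], [0.001, -0.266, 0.964], [-1.0, -0.002, 0.0]]
wrist_force: [0.1, 0.8, -2.3]
gripper_width: 0.202
```

```bash
cat >> fit.py <<'E'
def inbin():
    s=r.sense();b=np.radians(105.4);bx=np.array([np.cos(b),np.sin(b),0]);by=np.array([-bx[1],bx[0],0])
    m=np.array([.4683,.2402,.0929]);d=s["tcp_pos"]-m
    print("tip past mouth mm %.1f  (home 60)  lateral %.1f  dz %.1f"%((d@bx+.125)*1000,d@by*1000,d[2]*1000))
    f=s["wrist_force"];print("F along",round(f@bx,1),"lat",round(f@by,1),"z",round(f[2],1))
    home=m-.065*bx;delta(home,105.4)
E
python3 - <<'E'
from fit import *
inbin()
E
```

```text
tip past mouth mm -0.8  (home 60)  lateral -0.1  dz 0.1
F along 0.8 lat -0.3 z -2.3
t 7.78 tcp [0.5018 0.1189 0.093 ] w 0.202 F [ 0.1  0.8 -2.3]
units total turn [-0.007  0.015 -0.002] shift [-0.271  0.977 -0.001]
```

Run:
```python
from fit import *
np.set_printoptions(precision=4,suppress=True)
p,d=viewer.capture("side");cv2.imwrite("pics/side6.png",p[:,:,::-1])
cv2.imwrite("pics/c6.png",cv2.resize(p[140:230,190:320,::-1],None,fx=6,fy=6,interpolation=cv2.INTER_CUBIC))
inbin()
```

```text
tip past mouth mm -1.2  (home 60)  lateral -0.0  dz 0.0
F along -0.9 lat -0.4 z -2.5
t 7.83 tcp [0.5019 0.1186 0.0929] w 0.204 F [ 0.6 -0.7 -2.5]
units total turn [-0.007  0.014  0.001] shift [-0.272  0.983 -0.   ]
```

View pics/c6.png

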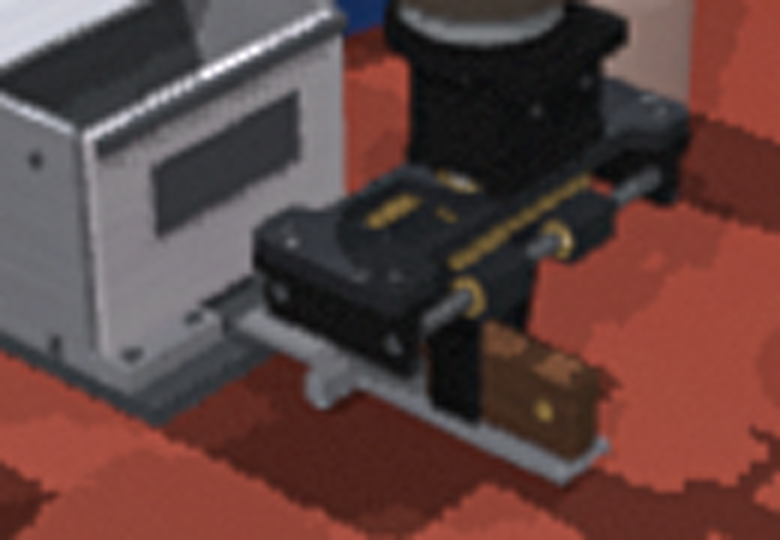

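```bash
cat > ov.py <<'E'
from fit import *
def overlay(img,box,fx,items,out):
    c0,r0,c1,r1=box
    im=cv2.resize(img[r0:r1,c0:c1],None,fx=fx,fy=fx,interpolation=cv2.INTER_CUBIC)
    for n,pts,col in items:
        u=(proj(n,np.array(pts))-[c0,r0]+.5)*fx-.5
        cv2.polylines(im,[np.round(u).astype(int)],False,col,1,cv2.LINE_AA)
    cv2.imwrite(out,im)
def T(o,yaw,P):
    a=np.radians(yaw);c,s=np.cos(a),np.sin(a);P=np.array(P)/1000
    return np.stack([o[0]+c*P[:,0]-s*P[:,1],o[1]+s*P[:,0]+c*P[:,1],o[2]+P[:,2]],1)
def binlines(n,o,yaw):
    L=[]
    for sg in(1,-1):
        L.append((n,T(o,yaw,[(-60,23*sg,23),(-75,23*sg,23),(-75,23*sg,12),(-75,80*sg,12),(-75,80*sg,23),(-75,23*sg,23)]),(0,255,0)))
    L.append((n,T(o,yaw,[(-90,-80,12),(-90,80,12)]),(0,255,255)))
    return L
def gaugelines(n,st,off):
    R=st["ee_rot"];G=np.stack([R[:,2],R[:,1],-R[:,0]],1);o=st["tcp_pos"]+R@[.0774,0,-.010]+np.array(off)
    f=lambda P:o+(np.array(P)/1000)@G.T
    return [(n,f([(-45,-16,4),(135,-16,4),(135,16,4),(-45,16,4),(-45,-16,4)]),(255,0,255)),(n,f([(65,-38,14),(75,-38,14),(75,38,14),(65,38,14),(65,-38,14)]),(255,255,0))]
E
python3 - <<'E'
from ov import *
b=binlines("side",(.4466,.3107,-.001),105.45)
overlay(cv2.imread("pics/side0.png"),(190,150,290,220),8,b,"pics/o0.png")
overlay(cv2.imread("pics/side6.png"),(190,150,290,220),8,b+gaugelines("side",r.sense(),(-.0013,-.003,-.001)),"pics/o6.png")
E
```

```text
(no output)
```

View pics/o0.png

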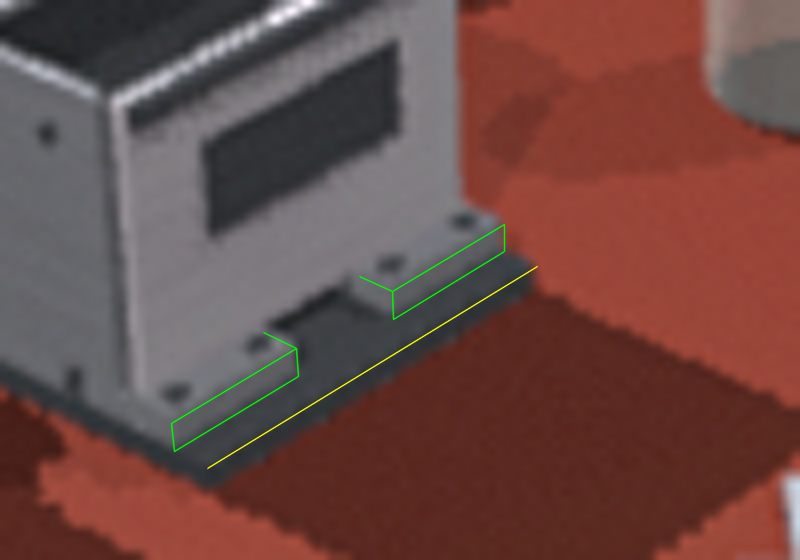

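View pics/o6.png

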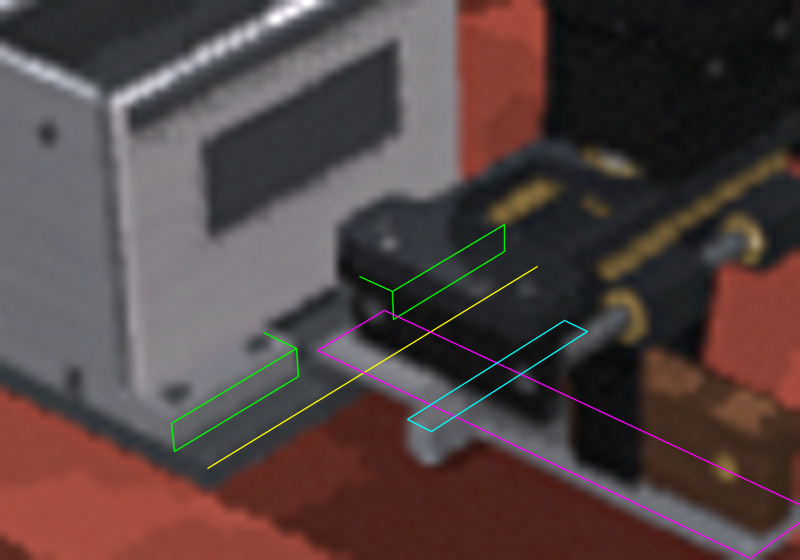

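The overlay agrees with the image within about 1–2 px: the blade tip (magenta, (320,350)) sits centred between the block inner edges (green, (298,360) and (393,305)). I continue inward.

>>> move_arm --series '[[[0, 0, 0, -0.05, 0.17, 0, 0], [0, 0, 0, -0.05, 0.17, 0, 0], [0, 0, 0, -0.05, 0.17, 0, 0], [0, 0, 0, 0, 0, 0, 0]]]'

```text
time_s: 8.32
tcp_pos: [0.4923, 0.1513, 0.0929]
ee_rot: [[0.002, -0.964, -0.265], [0.001, -0.265, 0.964], [-1.0, -0.002, 0.0]]
wrist_force: [0.6, -0.5, -1.9]
gripper_width: 0.201
```

Run:
```python
from fit import *
inbin()
```

```text
tip past mouth mm 32.9  (home 60)  lateral 0.5  dz -0.0
F along -0.7 lat -0.5 z -1.9
t 8.32 tcp [0.4923 0.1513 0.0929] w 0.201 F [ 0.6 -0.5 -1.9]
units total turn [-0.007  0.014  0.002] shift [-0.112  0.437  0.001]
```

>>> move_arm --series '[[[0, 0, 0, -0.035, 0.14, 0, 0], [0, 0, 0, -0.035, 0.14, 0, 0], [0, 0, 0, -0.015, 0.06, 0, 0], [0, 0, 0, 0, 0, 0, 0]]]'

```text
time_s: 8.82
tcp_pos: [0.4867, 0.1731, 0.0928]
ee_rot: [[0.002, -0.964, -0.265], [0.001, -0.265, 0.964], [-1.0, -0.002, 0.0]]
wrist_force: [-0.0, 0.3, -2.3]
gripper_width: 0.199
```

Run:
```python
from ov import *
p,d=viewer.capture("side");cv2.imwrite("pics/side7.png",p[:,:,::-1])
inbin()
b=binlines("side",(.4466,.3107,-.001),105.45)
overlay(cv2.imread("pics/side7.png"),(190,150,290,220),8,b+gaugelines("side",r.sense(),(-.0013,-.003,-.001)),"pics/o7.png")
```

```text
tip past mouth mm 55.3  (home 60)  lateral 0.1  dz -0.1
F along -0.3 lat 0.8 z -2.4
t 8.88 tcp [0.4868 0.1729 0.0928] w 0.206 F [-0.7 -0.5 -2.4]
units total turn [-0.005  0.013  0.004] shift [-0.02   0.077  0.002]
```

View pics/o7.png

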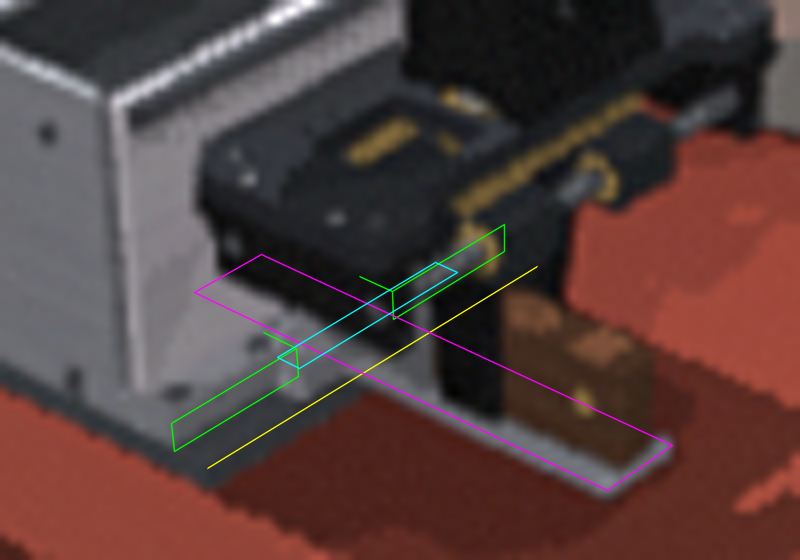

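The blade is in the gap with the cross-bar just short of the block fronts (crop (290,370)). I creep until contact.

>>> move_arm --series '[[[0, 0, 0, -0.009, 0.033, 0, 0], [0, 0, 0, -0.009, 0.033, 0, 0]]]'

```text
time_s: 9.12
tcp_pos: [0.4856, 0.1767, 0.0928]
ee_rot: [[0.002, -0.964, -0.264], [0.001, -0.264, 0.964], [-1.0, -0.002, 0.0]]
wrist_force: [0.7, -0.5, -2.8]
gripper_width: 0.201
```

Run:
```python
from fit import *
inbin()
```

```text
tip past mouth mm 59.1  (home 60)  lateral 0.2  dz -0.1
F along -0.7 lat -0.5 z -2.8
t 9.12 tcp [0.4856 0.1767 0.0928] w 0.201 F [ 0.7 -0.5 -2.8]
units total turn [-0.005  0.012  0.01 ] shift [-0.001  0.014  0.002]
```

>>> move_arm --series '[[[0, 0, 0, -0.009, 0.033, 0, 0], [0, 0, 0, -0.005, 0.017, 0, 0]]]'

```text
time_s: 9.38
tcp_pos: [0.4848, 0.1798, 0.0928]
ee_rot: [[0.002, -0.964, -0.264], [0.001, -0.264, 0.964], [-1.0, -0.002, 0.0]]
wrist_force: [-0.1, -0.5, -2.7]
gripper_width: 0.208
```

Run:
```python
from fit import *
inbin()
```

```text
tip past mouth mm 62.4  (home 60)  lateral 0.2  dz -0.1
F along -0.4 lat 0.2 z -2.7
t 9.38 tcp [0.4848 0.1798 0.0928] w 0.208 F [-0.1 -0.5 -2.7]
units total turn [-0.004  0.011  0.011] shift [ 0.013 -0.038  0.002]
```

>>> move_arm --series '[[[0, 0, 0, -0.006, 0.024, 0, 0], [0, 0, 0, -0.006, 0.024, 0, 0]]]'

```text
time_s: 9.62
tcp_pos: [0.4847, 0.1811, 0.0931]
ee_rot: [[0.002, -0.964, -0.266], [-0.003, -0.266, 0.964], [-1.0, -0.001, -0.003]]
wrist_force: [5.4, -9.3, -2.2]
gripper_width: 0.205
```

Run:
```python
from fit import *
inbin()
```

```text
tip past mouth mm 63.7  (home 60)  lateral -0.1  dz 0.2
F along -10.4 lat -2.7 z -2.2
t 9.62 tcp [0.4847 0.1811 0.0931] w 0.205 F [ 5.4 -9.3 -2.2]
units total turn [ 0.021  0.012 -0.004] shift [ 0.015 -0.06  -0.004]
```

Contact at about 10 N, within 4 mm of the nominal home position. I hold with a light push for over a second.

>>> move_arm --series '[[[0, 0, 0, -0.005, 0.02, 0, 0], [0, 0, 0, -0.005, 0.02, 0, 0], [0, 0, 0, -0.004, 0.015, 0, 0], [0, 0, 0, -0.004, 0.015, 0, 0]]]'

```text
time_s: 10.12
tcp_pos: [0.4847, 0.1815, 0.0934]
ee_rot: [[0.001, -0.964, -0.267], [-0.009, -0.267, 0.964], [-1.0, 0.001, -0.009]]
wrist_force: [3.0, -5.3, -1.3]
gripper_width: 0.204
```

Run:
```python
from ov import *
p,d=viewer.capture("side");cv2.imwrite("pics/side8.png",p[:,:,::-1])
inbin()
np.set_printoptions(precision=3,suppress=True)
print(held("side",d,r.sense(),0)[:3])
b=binlines("side",(.4466,.3107,-.001),105.45)
overlay(cv2.imread("pics/side8.png"),(190,150,290,220),8,b,"pics/o8.png")
```

```text
tip past mouth mm 64.1  (home 60)  lateral -0.3  dz 0.5
F along -6.0 lat -1.8 z -1.8
t 10.18 tcp [0.4848 0.1815 0.0934] w 0.204 F [ 3.3 -5.3 -1.8]
units total turn [ 0.068  0.008 -0.014] shift [ 0.013 -0.067 -0.008]
(array([-2.48,  2.39, -0.94,  1.13]), np.float64(1.02), 402)
```

View pics/o8.png

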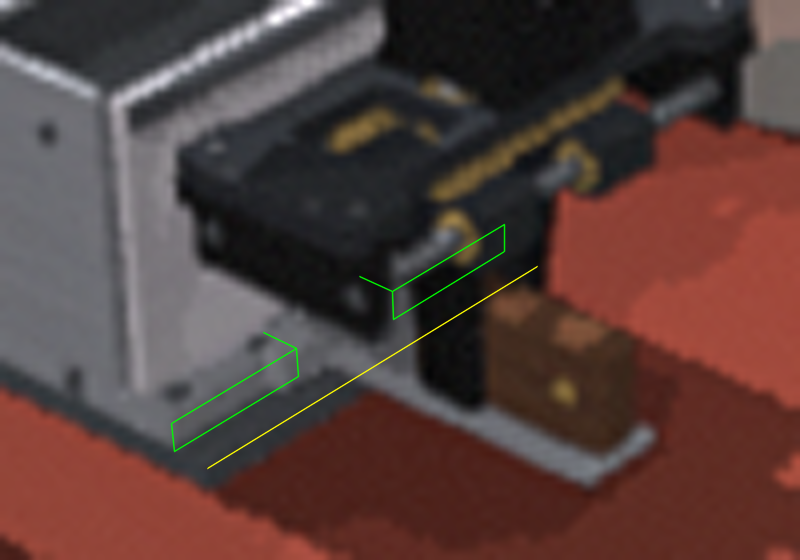

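The bar is flush on the block faces at crop (290,370), and the force shows it is seated. I continue the hold a little firmer.

>>> move_arm --series '[[[0.03, 0, 0, -0.009, 0.035, -0.005, 0], [0.02, 0, 0, -0.009, 0.035, 0, 0], [0.02, 0, 0, -0.008, 0.03, 0, 0], [0.01, 0, 0, -0.008, 0.03, 0, 0], [0.01, 0, 0, -0.008, 0.03, 0, 0], [0.01, 0, 0, -0.008, 0.03, 0, 0], [0.01, 0, 0, -0.008, 0.03, 0, 0], [0.01, 0, 0, -0.008, 0.03, 0, 0]]]'

```text
time_s: 11.18
tcp_pos: [0.4848, 0.1821, 0.0938]
ee_rot: [[-0.001, -0.963, -0.269], [-0.016, -0.269, 0.963], [-1.0, 0.006, -0.015]]
wrist_force: [5.3, -9.5, -3.6]
gripper_width: 0.203
```

Run:
```python
from ov import *
inbin()
```

```text
tip past mouth mm 64.6  (home 60)  lateral -0.5  dz 0.9
F along -10.6 lat -2.6 z -3.6
t 11.18 tcp [0.4848 0.1821 0.0938] w 0.203 F [ 5.3 -9.5 -3.6]
units total turn [ 0.115 -0.01  -0.023] shift [ 0.012 -0.076 -0.015]
```

Held for about 1.5 s with 6–10 N on the blocks. I draw straight back.

>>> move_arm --series '[[[0.05, 0, -0.01, 0.02, -0.08, -0.005, 0], [0.05, 0, -0.01, 0.045, -0.165, -0.005, 0], [0, 0, 0, 0.05, -0.18, 0, 0], [0, 0, 0, 0.05, -0.18, 0, 0], [0, 0, 0, 0.05, -0.18, 0, 0]]]'

```text
time_s: 11.8
tcp_pos: [0.4982, 0.133, 0.0932]
ee_rot: [[-0.001, -0.964, -0.266], [0.0, -0.266, 0.964], [-1.0, 0.001, 0.0]]
wrist_force: [0.6, 0.1, -2.8]
gripper_width: 0.205
```

Run:
```python
from ov import *
inbin()
```

```text
tip past mouth mm 13.7  (home 60)  lateral -0.4  dz 0.3
F along -0.0 lat -0.6 z -2.8
t 11.8 tcp [0.4982 0.133  0.0932] w 0.205 F [ 0.6  0.1 -2.8]
units total turn [-0.001 -0.009 -0.003] shift [-0.21   0.742 -0.004]
```

>>> move_arm --series '[[[0, 0, 0, 0.05, -0.18, 0, 0], [0, 0, 0, 0.08, -0.3, 0, 0], [0, 0, 0, 0.08, -0.3, 0, 0], [0, 0, 0, 0.08, -0.3, 0, 0], [0, 0, 0, 0, 0, 0.4, 0], [0, 0, 0, 0, 0, 0.4, 0], [0, 0, 0, 0, 0, 0, 0]]]'

```text
time_s: 12.68
tcp_pos: [0.5164, 0.0615, 0.1415]
ee_rot: [[-0.003, -0.965, -0.263], [-0.0, -0.263, 0.965], [-1.0, 0.003, 0.0]]
wrist_force: [-0.3, -0.1, -2.5]
gripper_width: 0.202
```

Run:
```python
from fit import *
np.set_printoptions(precision=4,suppress=True)
for n in("top","side"):
    p,d=viewer.capture(n); cv2.imwrite(f"pics/{n}9.png",p[:,:,::-1]); np.savez(f"pics/{n}9.npz",p=p,d=d)
    print(n,held(n,d,r.sense(),1)[:3])
    t=spotter.trace(n,"weeder")
    w=cloud(n,d)
    for x in t:
        q=w[x["mask"]];q=q[~np.isnan(q[:,0])]
        if np.median(q[:,1])>-.2: continue
        print(n,x["conf"],x["centre"])
        # tray-frame
        a=np.radians(-13.8);o=np.array([.4545,-.2895]) if n=="top" else np.array([.4511,-.2923])
        l=(q[:,:2]-o)@np.array([[np.cos(a),-np.sin(a)],[np.sin(a),np.cos(a)]])
        k=q[:,2]>.012;l=l[k];print(" weeder in tray frame x",np.percentile(l[:,0],[1,99]),"y",np.percentile(l[:,1],[2,50,98]))
        for lo,hi in((-.1,-.03),(-.03,.03),(.03,.1)):
            kk=(l[:,0]>lo)&(l[:,0]<hi);print("  ",lo,np.median(l[kk],0))
delta([.44,-.2,.15],-13.8)
```

```text
top (array([-0.24, -3.38,  2.89, -1.38, -0.47, -0.19]), np.float64(1.03), 368)
top 0.92 [410.3, 229.8]
 weeder in tray frame x [-0.0958  0.0823] y [-0.0794 -0.067  -0.0548]
   -0.1 [-0.0643 -0.0658]
   -0.03 [-0.0089 -0.0673]
   0.03 [ 0.0685 -0.0693]
side (array([-2.35,  1.91, -0.53,  0.25, -0.21,  0.21]), np.float64(0.76), 445)
side 0.97 [376.2, 350.6]
 weeder in tray frame x [-0.0977  0.0812] y [-0.0823 -0.0733 -0.0586]
   -0.1 [-0.0652 -0.0738]
   -0.03 [-0.0114 -0.0731]
   0.03 [ 0.0668 -0.0728]
t 12.88 tcp [0.5147 0.0614 0.1389] w 0.201 F [-0.1  0.6 -3. ]
units total turn [ -0.054  -0.059 -14.881] shift [-1.245 -4.356  0.184]
```

Drawn out; the gauge is still held to nominal within about 1–2 mm. The weeder is undisturbed at tray-frame y≈−70 mm, yaw≈−14.3°. I carry the gauge to above the free side of the tray, target TCP (0.426, −0.247), yaw −14.3.

>>> move_arm --series '[[[0, 0, -1, -0.1, -0.34, 0.1, 0], [0, 0, -1, -0.1, -0.34, 0.1, 0], [0, 0, -1, -0.1, -0.34, 0.1, 0], [0, 0, -1, -0.1, -0.34, 0.05, 0], [0, 0, -1, -0.1, -0.34, 0, 0], [0, 0, -1, -0.1, -0.34, 0, 0], [0, 0, -1, -0.1, -0.34, 0, 0], [0, 0, -1, -0.1, -0.34, 0, 0], [0, 0, -1, -0.1, -0.34, 0, 0], [0, 0, -1, -0.1, -0.34, 0, 0], [0, 0, -1, -0.1, -0.34, 0, 0], [0, 0, -1, -0.1, -0.34, 0, 0], [0, 0, -1, -0.1, -0.34, 0, 0], [0, 0, -1, -0.1, -0.34, 0, 0], [0, 0, -0.9, -0.1, -0.34, 0, 0], [0, 0, 0, 0, 0, 0, 0]]]'

```text
time_s: 14.88
tcp_pos: [0.4145, -0.2521, 0.1438]
ee_rot: [[-0.015, 0.303, 0.953], [0.032, 0.952, -0.303], [-0.999, 0.026, -0.024]]
wrist_force: [0.3, -0.1, -1.7]
gripper_width: 0.205
```

Run:
```python
from fit import *
delta([.4263,-.2471,.12],-14.3)
```

```text
t 14.88 tcp [ 0.4145 -0.2521  0.1438] w 0.205 F [ 0.3 -0.1 -1.7]
units total turn [-0.225 -0.118  0.419] shift [ 0.197  0.084 -0.396]
```

>>> move_arm --series '[[[-0.11, -0.06, 0.21, 0.1, 0.04, -0.15, 0], [-0.11, -0.06, 0.2, 0.1, 0.04, -0.15, 0], [0, 0, 0, 0, 0, 0, 0]]]'

```text
time_s: 15.25
tcp_pos: [0.4263, -0.246, 0.1235]
ee_rot: [[-0.003, 0.242, 0.97], [0.001, 0.97, -0.242], [-1.0, 0.0, -0.003]]
wrist_force: [0.0, -0.0, -2.0]
gripper_width: 0.205
```

Run:
```python
from ov import *
np.set_printoptions(precision=4,suppress=True)
delta([.4263,-.2471,.0824],-14.3)
for n in("top","side"):
    p,d=viewer.capture(n); cv2.imwrite(f"pics/{n}10.png",p[:,:,::-1]); np.savez(f"pics/{n}10.npz",p=p,d=d)
    h=held(n,d,r.sense(),1);print(n,h[:3],"world",h[3]@h[0][:3])
c=[cv2.imread(f"pics/{n}10.png") for n in("top","side")]
cv2.imwrite("pics/c10.png",np.hstack([cv2.resize(c[0][150:290,310:450],None,fx=2.8,fy=2.8),cv2.resize(c[1][230:390,290:460],None,fx=2.35,fy=2.45)[:392,:399]]))
delta([.4263,-.2471,.0824],-14.3)
```

```text
t 15.25 tcp [ 0.4263 -0.246   0.1235] w 0.205 F [ 0. -0. -2.]
units total turn [-0.008 -0.019 -0.034] shift [ 0.001 -0.019 -0.686]
top (array([-1.07,  2.48,  0.1 ,  3.91, -0.49, -0.73]), np.float64(0.72), 58) world [-0.4352  2.6656  0.1034]
side (array([-3.81, -0.92, -1.31, -0.64, -0.1 , -0.13]), np.float64(0.52), 387) world [-3.9206  0.0361 -1.3062]
t 15.35 tcp [ 0.4266 -0.2464  0.1244] w 0.206 F [ 0.  -0.2 -2.7]
units total turn [-0.005 -0.007 -0.026] shift [-0.004 -0.011 -0.699]
```

View pics/c10.png

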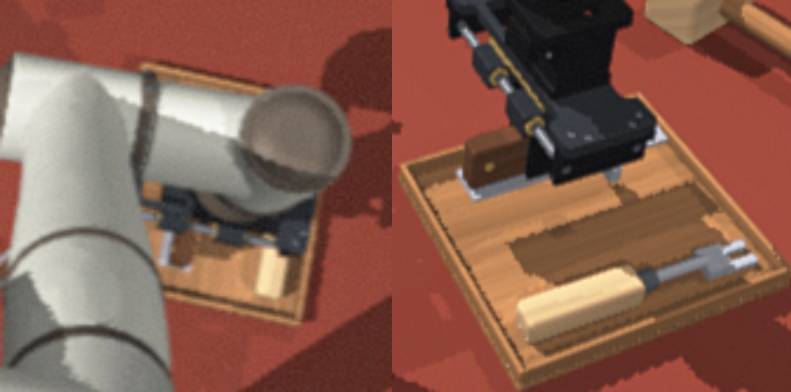

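The side view (right) shows the gauge over the free side of the tray, parallel to the weeder, blade pointing the fork's way. I lower it.

>>> move_arm --series '[[[0, 0, -0.02, 0, -0.01, -0.3, 0], [0, 0, 0, 0, 0, -0.25, 0], [0, 0, 0, 0, 0, 0, 0]]]'

```text
time_s: 15.72
tcp_pos: [0.4275, -0.247, 0.092]
ee_rot: [[0.002, 0.245, 0.969], [0.0, 0.969, -0.245], [-1.0, 0.001, 0.002]]
wrist_force: [0.6, -0.8, -2.1]
gripper_width: 0.206
```

Run:
```python
from ov import *
delta([.4263,-.2471,.0824],-14.3)
```

```text
t 15.72 tcp [ 0.4275 -0.247   0.092 ] w 0.206 F [ 0.6 -0.8 -2.1]
units total turn [-0.003  0.013 -0.014] shift [-0.02  -0.002 -0.161]
```

>>> move_arm --series '[[[0, 0.01, -0.01, -0.01, 0, -0.08, 0], [0, 0.01, 0, 0, 0, -0.06, 0]]]'

```text
time_s: 15.98
tcp_pos: [0.4277, -0.2472, 0.0847]
ee_rot: [[0.002, 0.246, 0.969], [-0.0, 0.969, -0.246], [-1.0, 0.0, 0.002]]
wrist_force: [0.7, -0.7, -1.8]
gripper_width: 0.205
```

Run:
```python
from ov import *
delta([.4263,-.2471,.0824],-14.3)
```

```text
t 15.97 tcp [ 0.4277 -0.2472  0.0847] w 0.205 F [ 0.7 -0.7 -1.8]
units total turn [ 0.002  0.011 -0.005] shift [-0.024  0.001 -0.038]
```

>>> move_arm --series '[[[0, 0.01, 0, 0, 0, -0.03, 0], [0, 0, 0, 0, 0, -0.02, 0]]]'

```text
time_s: 16.23
tcp_pos: [0.428, -0.2473, 0.0824]
ee_rot: [[0.0, 0.246, 0.969], [-0.001, 0.969, -0.246], [-1.0, -0.0, 0.0]]
wrist_force: [-3.1, 1.7, 9.6]
gripper_width: 0.202
```

Run:
```python
from ov import *
delta([.4263,-.2471,.0824],-14.3)
```

```text
t 16.23 tcp [ 0.428  -0.2473  0.0824] w 0.202 F [-3.1  1.7  9.6]
units total turn [ 0.004  0.003 -0.008] shift [-0.028  0.003  0.   ]
```

On the floor (force +9.6 N, exactly at the expected height). I open partway, then retreat upward.

>>> move_arm --series '[[[0, 0, 0, 0, 0, 0, 0.5], [0, 0, 0, 0, 0, 0, 0.5], [0, 0, 0, 0, 0, 0, 0.5], [0, 0, 0, 0, 0, 0, 0.5], [0, 0, 0, 0, 0, 0, 0.5]]]'

```text
time_s: 16.85
tcp_pos: [0.4293, -0.2476, 0.0835]
ee_rot: [[0.004, 0.245, 0.969], [-0.002, 0.969, -0.245], [-1.0, -0.001, 0.004]]
wrist_force: [-0.3, 0.3, 0.3]
gripper_width: 0.494
```

Run:
```python
from ov import *
delta([.4263,-.2471,.0824],-14.3)
p,d=viewer.capture("side")
cv2.imwrite("pics/c11.png",cv2.resize(p[230:390,290:460,::-1],None,fx=4,fy=3.7))
```

```text
t 16.85 tcp [ 0.4293 -0.2476  0.0835] w 0.494 F [-0.3  0.3  0.3]
units total turn [ 0.012  0.029 -0.013] shift [-0.05   0.009 -0.018]
```

View pics/c11.png

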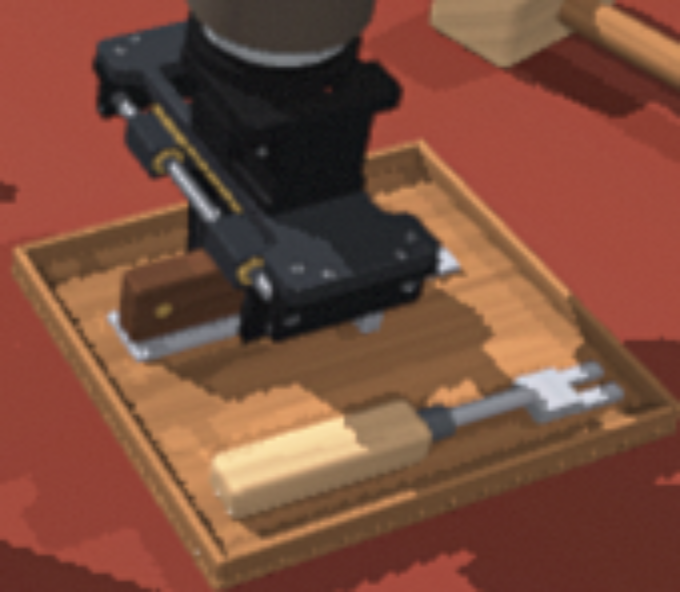

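The gauge lies free in the tray and the fingers are clear of the grip. I lift straight up, then move toward +y, clear of the view.

>>> move_arm --series '[[[0, 0, 0, 0, 0, 0.4, 0.5], [0, 0, 0, 0, 0, 0.7, 0.5], [0, 0, 0, 0, 0, 0.9, 0.5], [0, 0, 0, 0, 0, 0.9, 0.5], [0, 0, 0, 0.1, 0.9, 0.3, 0.5], [0, 0, 0, 0.1, 0.9, 0.2, 0.5], [0, 0, 0, 0.1, 0.9, 0, 0.5], [0, 0, 0, 0.1, 0.9, 0, 0.5], [0, 0, 0, 0, 0.9, 0, 0.5], [0, 0, 0, 0, 0.9, 0, 0.5], [0, 0, 0, 0, 0, 0, 0.5], [0, 0, 0, 0, 0, 0, 0.5]]]'

```text
time_s: 18.4
tcp_pos: [0.4503, 0.0861, 0.2944]
ee_rot: [[0.006, 0.248, 0.969], [0.001, 0.969, -0.248], [-1.0, 0.003, 0.006]]
wrist_force: [-0.1, -0.3, 0.1]
gripper_width: 0.497
```

Run:
```python
from ov import *
np.set_printoptions(precision=4,suppress=True)
delta([.4263,-.2471,.0824],-14.3)
a=np.radians(-13.8);M2=np.array([[np.cos(a),-np.sin(a)],[np.sin(a),np.cos(a)]])
for n in("top","side"):
    p,d=viewer.capture(n); cv2.imwrite(f"pics/{n}12.png",p[:,:,::-1])
    w=cloud(n,d)
    o=np.array([.4545,-.2895]) if n=="top" else np.array([.4511,-.2923])
    W=w.reshape(-1,3);l=(W[:,:2]-o)@M2
    k=(abs(l[:,0])<.11)&(l[:,1]>-.045)&(l[:,1]<.095)&(W[:,2]>(.0125 if n=="top" else .0085))&(W[:,2]<.065)
    best=None
    for y in(-14,-12,-16,166):
        s,e=fit("gauge",W[k],[.416,-.245,np.radians(y)],z=True)
        if best is None or e<best[1]:best=(s,e)
    s=best[0];print(n,"gauge",s[:2],np.degrees(s[2]),"z",s[3],"err",best[1],"tray frame",(s[:2]-o)@M2)
    t=[x for x in spotter.trace(n,"weeder")]
    for x in t:
        q=w[x["mask"]];q=q[q[:,2]>.012];l=(q[:,:2]-o)@M2
        if abs(np.median(l[:,0]))<.15: print(n,"weeder tray frame",np.percentile(l[:,0],[1,99]),np.percentile(l[:,1],[2,50,98]))
```

```text
t 18.4 tcp [0.4503 0.0861 0.2944] w 0.497 F [-0.1 -0.3  0.1]
units total turn [-0.01   0.044  0.008] shift [-0.4   -5.554 -3.534]
top gauge [ 0.4181 -0.2426] -14.312713884293997 z 0.007552248926134691 err 1.3176127815177758 tray frame [-0.0465  0.0368]
top weeder tray frame [-0.0973  0.0815] [-0.0791 -0.0671 -0.0547]
side gauge [ 0.4145 -0.2449] -14.24768833395364 z 0.00484525611138299 err 0.5895225329374014 tray frame [-0.0468  0.0373]
side weeder tray frame [-0.0978  0.0797] [-0.0822 -0.073  -0.0578]
```

View pics/top12.png

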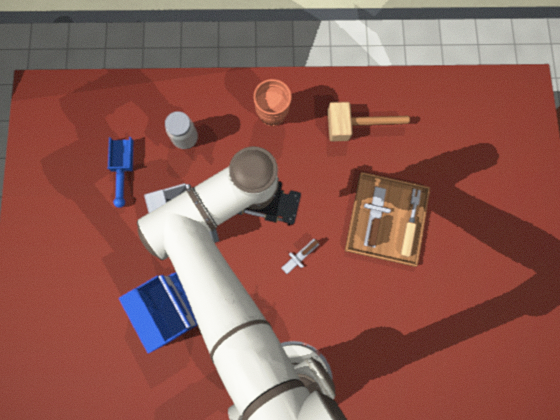

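View pics/side12.png

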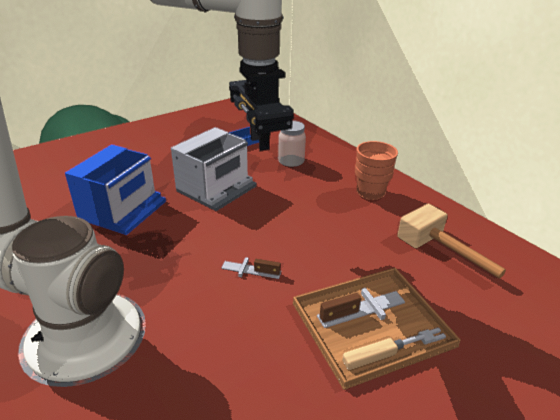

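The top view shows the gauge at (376,215) in the tray beside the weeder at (411,222), both pointing up. The side view shows it flat at (362,305), and everything else in its old place. The robot is clear at z≈0.29 m and still, so I hand in.

Run:
```python
from station import r
s=r.sense();print(s["time_s"],abs(s["joint_velocities"]).max());print(r.finish_job())
```

```text
18.6 0.17515066464433543
the job is handed in; nothing more can be done
None
```

I gauged the steel bin's gap with the larger gauge and laid the gauge in the tray beside the weeder. The job was handed in at 18.6 s of the 54 s allowed.

- **In the gap:** The blade went straight in until the cross-bar met the hinge blocks. I held it there for about 1.5 s, with 6–10 N at the readings, then drew it straight out. Contact came about 4 mm deeper than my nominal position. Both cameras had put the gauge slightly back in the grip, which accounts for part of that, and the side picture showed the bar on the blocks. While pushing, the tool tilted by up to about 1°.
- **In the tray:** Both cameras put the gauge flat on the tray floor at a yaw of −14.3°, pointing the same way as the weeder's fork. It sits about 37 mm to the free side of the tray's centre line. The weeder's own yaw read between −13.4° and −15.5° depending on the view.
- **Everything else:** The weeder is unchanged to within about 2 mm, the other things look unmoved in the last pictures, and the robot is clear.
- **Disagreements:** The two cameras differed by up to about 5 mm. I corrected for this by comparing each with the gripper and the held gauge. The top camera's last fit put the gauge at 7.6 mm height against the expected 5 mm; the side camera (4.8 mm) and the touch-down height agreed with 5 mm.

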